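Set the length stop of the sleeve cut-off jig in its notch

ROBOT

A 7-joint arm with a two-finger parallel gripper is mounted at the origin on a cart in front of the work surface, level with it; the furniture and walls round the work are solid. World frame = base frame: x ahead of the robot, y to its left, z up, the work surface at z = 0. Lengths are in mm, angles in rad, forces in N, time in s.
With the tool pointing down it reaches from about 425 to 1025 mm from the base axis. Payload 9.4 kg.
Tool frame: the origin (TCP) lies midway between the tips of the shut fingers; the grasp point (between the pads) lies 19 mm behind it; z points along the fingers, y is the line along which they close (so a half turn about z gives the same grasp; the last joint's range is limited). The gripper opens to 93 mm and grips with 3 to 60 N. Pads are 15 mm wide; open, the fingers measure 128 mm over their backs; the gripper's body (75 mm by 188 mm) begins 65 mm behind the grasp point.
Start: joints at [-1.212, 0.599, -0.003, 1.599, 0.002, 0.943, -0.08], TCP at [306.054, 657.233, 197.018] pointing down, gripper open.
Joint ranges: [-2.57, 2.57], [-0.35, 1.97], [-1.29, 1.29], [0.11, 2.56], [-1.05, 4.19], [0.11, 1.86], [-2.63, 2.63]. Speed limits (rad/s): [2.22, 2.22, 3.01, 3.01, 3.14, 3.14, 3.14].

INTERFACE

Orientations are given as a unit quaternion [w, x, y, z].
In Python, from plant import * gives the robot as it stands. The module is installed in compiled form; this text tells all that it offers.
- The arm moves only by the tool arm_command, never from a script. Its argument "motion" is a list of rows, each a list of 7 numbers: the shift along the tool's x, y, z in mm, then the turn, a rotation vector about the tool's x, y, z in degrees, then the opening, from -1 (shut) to 1 (fully open), so that 0 is half open. In form: [[x, y, z, ax, ay, az, gripper], ...]. A call has 1 to 10 rows; each row shifts and turns the commanded pose from where the row before left it, along the tool's axes as they then stand; what a row does not reach is not made up. A row lasts 1/8 s, in which the tool goes at most 62.5 mm and 10.7 degrees, less where a joint would pass 70% of its speed; a pose out of reach is approached as far as the arm can. A call with a gripper value outside its range is refused whole. The fingers move at their own pace and stop on an object; "force" is the grip in N (left out, the last holds). Time passes only in rows, so rows that do not move let the fingers close. It gives the time, the measured TCP pose, the force, the opening and the grip force at its end, in the units of the state.
- observe(): the state, without advancing time (a new reading comes with each control period).
- get_image(name): name is "scene" or "side" or "wrist"; returns the picture (400x640x3 uint8, red, green, blue); there is no depth.
- camera_info(name): a dict with "K" (3x3 intrinsics, pixels), "rvec" (rotation vector, rad) and "tvec" (3), from world to camera coordinates, as OpenCV has them. Camera axes: x right, y down, z forward; pixel columns grow to the right and rows downward; lengths in mm; the calibration is good to about 2 mm. A picture is of the moment at which its call begins: read the wrist's pose just before it. camera_info takes no time and is no camera call; for the wrist camera it gives the pose at the moment of the call.
- hand_in(): hands the job in; it is judged then, once.
The state is a dict: "time_s": time; "q": joint angles; "joint_vel": joint speeds; "effort": joint torques, N m; "position": TCP position; "eef_rot": TCP orientation; "wrist_force": force on the tool from outside, world axes, zero at the start; "moment": the same for the moment, N m; "opening": finger opening in mm; "grasp_force": force on a finger pad.
Only numpy, scipy, OpenCV 4.12 (cv2) and the standard library are available. Lean on these libraries where they do the work, as an engineer would, in place of code of your own. Each camera call takes 0.05 s, during which the arm holds its last target. There are 200 camera calls.

TASK

Get the cut-off jig ready for sawing lamp sleeves: fold the clear chip guard up by its black tab until it stands upright, then grip the black handle of the length-stop carriage and slide it along the rail towards the saw guide until its ball clicks into the notch of the index bar, without riding on past the notch. Finish still gripping the handle, holding the carriage at rest in the notch (a colleague will lock it), with the guard still upright and the loose things round the jig left where they lie.

Things in the scene. Friction and masses are not known exactly. Their poses are not given: they have to be found in the camera images.
- jig: Fixed cut-off jig: aluminium base 165 x 440 x 12 mm with a steel rail (24 mm wide, top 28 mm up). Origin on the bench top under the rail's middle; y runs along the rail towards the saw guide (four dark posts, 62 mm high, y = 184 to 212 mm), z up, guard hinge on the +x side. Base spans x = -60 to +105, y = -220 to +220 mm. Heights here are above the bench.
- guard (a joint): Angle of the chip guard (rad): 0 = level over the rail, 98 mm up; it grows as the front edge swings up and back; 1.57 = upright; end stop 1.95. Starts at 0 to 0.35. Stiff hinge: turns under about 0.35 N m and stays where left. Guard weighs 180 g.
- guard_hinge (a point): middle of the guard's hinge line, 80 mm behind the rail's middle (jig +x) and 98 mm high; the hinge line runs along the jig's y axis
- guard_tab (a point): Grip point of the guard's lift tab, 146 mm from the hinge line in the guard's plane. The tab is a black tongue 30 mm wide (jig y), 10 mm thick, from the middle of the free edge (118 mm from the hinge) out to 164 mm; pinch its two sides, 30 mm apart: it can pivot between the fingers. The clear panel with aluminium edges is 300 mm wide (y).
- carriage: Length-stop carriage: aluminium saddle 50 mm long (y) on the rail, black handle on top. Origin on the bench top under the handle, axes as the jig's. Slides along jig y only, -120 to +120 mm, starts at -115 to -50; about 1 N moves it. A sprung ball under its front nose rides on the index bar; within 3 mm of the notch it snaps in and centres the free carriage; about 6 N push it out.
- grip (a point): Grip point of the carriage's black handle, 70 mm up. The handle is an upright block 26 mm (jig x) by 24 mm (jig y), from 43 to 87 mm high, on the saddle's top. The lowered guard covers it; with the guard upright 65 mm behind it are free.
- ball_mark (a point): the lowest point of the carriage's detent ball (10 mm ball) when it rides on the index bar: 42 mm in front of the handle's middle (jig -x), 24 mm high
- notch (a point): Centre of the only notch, level with the top of the index bar: a steel strip 18 x 340 mm along the front of the rail, top 24 mm up, with one V-shaped cross notch 10 mm wide, 4 mm deep. Its place varies, -20 to +80 mm along jig y, always on the saw guide's side of the carriage's start. Ball home: ball_mark and notch have the same jig y.
- candle_sleeve_1: loose cream tube 95 x 29 x 29 mm lying in front of the jig; leave alone
- candle_sleeve_2: another such tube, loose, in front of the jig; leave alone
- lamp_holder_2: loose cream and brass-coloured lamp holder, 37 mm across, 47 mm high, in front of the jig; leave alone
- marker: loose white pen with a black cap, 128 x 14 mm, in front of the jig; leave alone
- tape_measure: loose yellow tape measure 64 x 71 x 35 mm, right of the jig; leave alone
- wood_block: loose wooden block 45 x 110 x 30 mm, right of the jig; leave alone
- spanner_loose: loose spanner 169 x 34 x 6 mm, left of the jig; leave alone

How it is judged (in metres and radians):
On the way, in this order (a step that is already met when the one before it is completed fails the run):
1. the chip guard stands upright (value of joint guard between 1.42 and 1.72 rad), for 0.3 s.
2. the carriage is gripped and its ball sits in the notch (y of ball_mark in the frame of notch between -0.0025 and 0.0025 m and contact force between the fingers and carriage above 5 N), for 0.3 s.
At the end, for the whole second after the job is handed in: The fingers still grip the carriage (finger forces together over 5 N), which rests with its ball within 2.5 mm of the notch's centre along the rail, and the guard stands upright within about 8.5 degrees (all of step 1 and all of step 2 and linear speed of carriage below 0.01 m/s); the arm keeps its last pose, push and grip.
It fails at once if the carriage rides more than 12 mm past the notch (y of ball_mark in the frame of notch above 0.012 m).
It fails at once if a loose thing round the jig is shifted by more than 30 mm (distance of any of candle_sleeve_1, candle_sleeve_2, lamp_holder_2, marker, tape_measure, wood_block, spanner_loose from where it was at the start of the episode above 0.03 m).
It also fails if it takes over 54 s, if anything falls off the work surface, if the arm or the gripper's body presses on something with over 40 N, if the wrist force passes 120 N, or if a joint passes its speed limit or range.

## Working session

There is one attempt and no reset: what is moved stays moved. The work goes in short steps, Python scripts to look and compute and a tool call to move; the robot and the scene stay as the last step left them, time stands still between calls to the robot, and variables do not carry over. Pictures are saved under pics/ and viewed, at most 10 in all, crops included, and the job is handed in when it is done.

Besides the shell and the picture viewer there is one more tool, called after "Emit:" as name(argument=value, ...) on one line, values as JSON. arm_command: Moves the arm, as the interface text tells. Its arguments: {"type":"object","properties":{"motion":{"type":"array"},"force":{"type":"number"}},"required":["motion"]}

```bash
mkdir -p pics; python3 - <<'E'
from plant import *
import cv2
s=observe();print({k:s[k] for k in('time_s','position','eef_rot','opening')})
for n in('scene','side'):
    cv2.imwrite(f'pics/{n}0.png',get_image(n)[:,:,::-1]); print(n,camera_info(n))
print(camera_info('wrist'))
E
```

```text
{'time_s': 0.0, 'position': array([305.84660158, 656.76401792, 196.1321853 ]), 'eef_rot': array([-9.93825823e-05,  2.16155281e-01,  9.76358682e-01, -7.79852824e-04]), 'opening': 92.52841181503018}
scene {'K': array([[520.71573013,   0.        , 322.80619109],
       [  0.        , 520.71573013, 197.25089707],
       [  0.        ,   0.        ,   1.        ]]), 'rvec': array([ 0.53592128, -2.58332604,  1.29028582]), 'tvec': array([ 424.00294821,  182.37043454, 1413.21083252])}
side {'K': array([[502.45271317,   0.        , 320.86735803],
       [  0.        , 502.45271317, 202.36717277],
       [  0.        ,   0.        ,   1.        ]]), 'rvec': array([ 0.70186112, -2.25661351,  1.56488187]), 'tvec': array([ 372.00354176,  192.79798771, 1363.85038591])}
{'K': array([[298.52251529,   0.        , 321.70451192],
       [  0.        , 298.52251529, 201.72937456],
       [  0.        ,   0.        ,   1.        ]]), 'rvec': array([-2.45045184, -1.56258612, -0.20933949]), 'tvec': array([-725.26826725,  -31.09819807,  391.50506339])}
```

View pics/scene0.png

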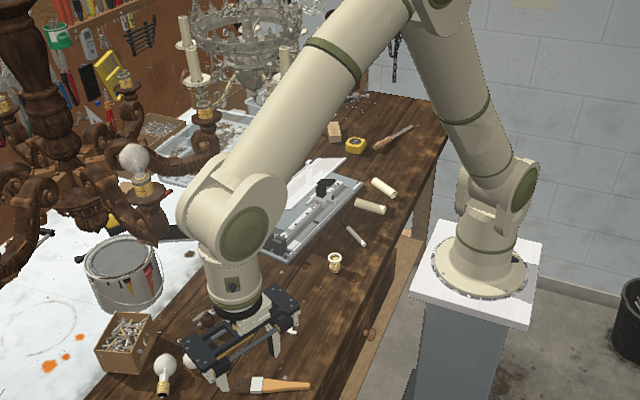

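View pics/side0.png

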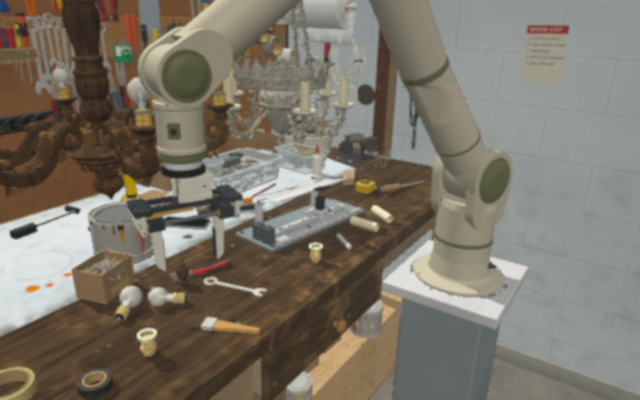

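Both views show the jig in mid-picture: scene around (310,205), side around (300,220). The saw guide is at the left/near end. I'll enlarge both.

```bash
python3 - <<'E'
import cv2,numpy as np
a=cv2.imread('pics/scene0.png')[145:270,250:410];b=cv2.imread('pics/side0.png')[175:260,230:390]
f=lambda i:cv2.resize(i,None,fx=5,fy=5,interpolation=cv2.INTER_CUBIC)
cv2.imwrite('pics/c1.png',f(a)[:600]);cv2.imwrite('pics/c2.png',f(b))
E
```

```text
(no output)
```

View pics/c1.png

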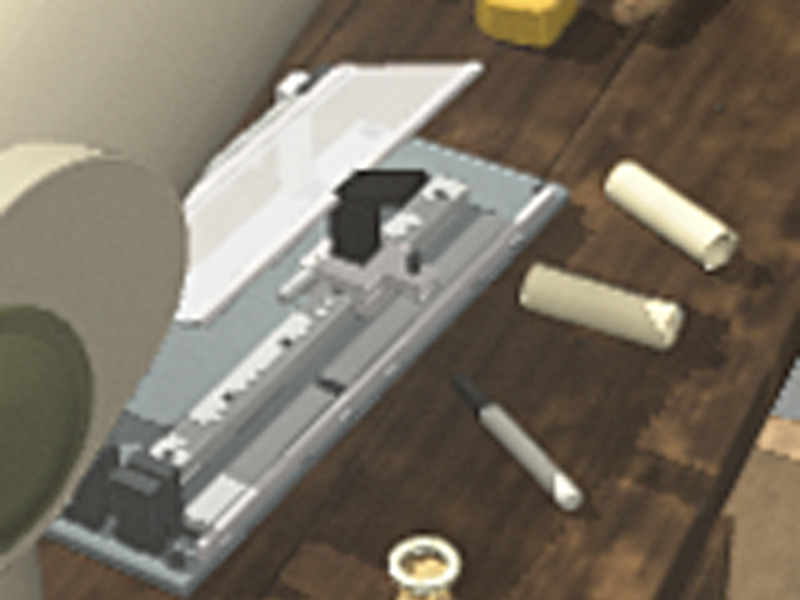

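View pics/c2.png

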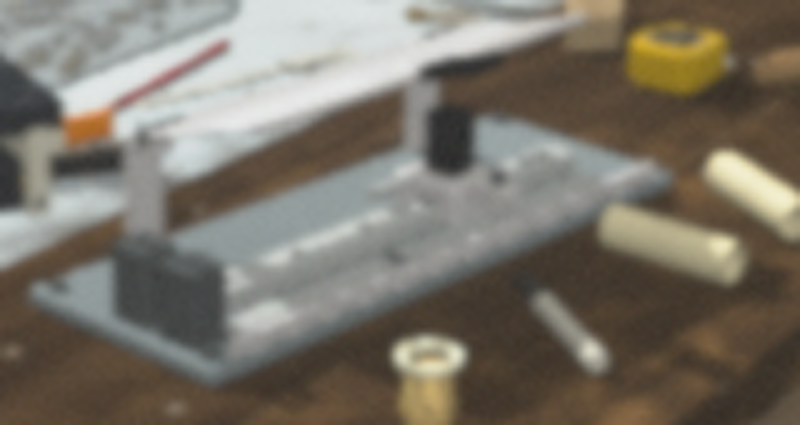

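The scene crop shows base corners at (565,185) and (185,582), the notch at (330,384), the tab centre at (388,186) and the handle at (355,228). The side crop shows corners at (672,183), (218,375) and (32,290), the tab at (462,66) and the notch at (398,256).

```bash
cat > h.py <<'E'
from plant import *
import cv2,numpy as np
from scipy.optimize import least_squares
from scipy.spatial.transform import Rotation as R
def proj(p,c):
    return cv2.projectPoints(np.array(p,float).reshape(-1,1,3),c['rvec'],c['tvec'],c['K'],None)[0].reshape(-1,2)
def tri(obs):  # [(cam,uv)]
    f=lambda p:np.concatenate([proj(p,c)[0]-uv for c,uv in obs])
    r=least_squares(f,[700,0,50]);return r.x,np.abs(r.fun).max()
def ray(c,uv,z):
    f=lambda p:proj([p[0],p[1],z],c)[0]-uv
    return least_squares(f,[700,0]).x
def tow(j,p): # jig->world; j=x,y,yaw
    c,s=np.cos(j[2]),np.sin(j[2]);p=np.atleast_2d(p)
    return np.c_[j[0]+c*p[:,0]-s*p[:,1],j[1]+s*p[:,0]+c*p[:,1],p[:,2]]
def toj(j,p):
    q=np.array(p)-[j[0],j[1],0];c,s=np.cos(j[2]),np.sin(j[2])
    return np.array([c*q[0]+s*q[1],-s*q[0]+c*q[1],q[2]])
E
python3 - <<'E'
from h import *
S,D=camera_info('scene'),camera_info('side')
s=lambda u,v:np.array([250+u/5,145+v/5]);d=lambda u,v:np.array([230+u/5,175+v/5])
for n,a,b in (('FR',s(565,187),d(672,181)),('FL',s(186,580),d(218,373)),('tab',s(388,186),d(462,66)),('notch',s(330,384),d(398,256)),('handletopmid?',s(355,228),d(450,140))):
    print(n,tri([(S,a),(D,b)]))
obs=[(S,(-60,-220,12),s(565,187)),(S,(-60,220,12),s(186,580)),(D,(-60,-220,12),d(672,181)),(D,(-60,220,12),d(218,373)),(D,(105,220,12),d(32,288)),(S,(105,-220,12),s(415,138))]
r=least_squares(lambda j:np.concatenate([proj(tow(j,p),c)[0]-u for c,p,u in obs]),[700,0,0])
print(r.x,r.fun.round(1))
j=r.x
for n,a,b in (('tab',s(388,186),d(462,66)),('notch',s(330,384),d(398,256)),('h',s(355,228),d(450,140))): print(n,toj(j,tri([(S,a),(D,b)])[0]))
E
```

```text
FR (array([ 427.23877709, -248.56414676,   -2.99784038]), np.float64(0.24405204545769266))
FL (array([483.44725398, 194.54219215,   5.93577535]), np.float64(0.4461194374678712))
tab (array([451.25876193, -10.24183519, 145.06262174]), np.float64(0.21270480323562424))
notch (array([470.2174758 ,  31.61857441,  25.99041806]), np.float64(0.4746707980070255))
handletopmid? (array([495.936546  , -63.82095584,  68.33801745]), np.float64(0.44713840330689436))
[ 4.99726858e+02 -2.12830624e+01 -1.73277186e-01] [ 5.1  1.2 -0.   1.3  3.3 -0.5 -1.6  0.1  0.  -0.2 -6.7 -3.9]
tab [-49.6459209    2.519434   145.06262174]
notch [-38.18832409  47.02168337  25.99041806]
h [  3.60046491 -42.55438274  68.33801745]
```

```bash
cat >> h.py <<'E'
def go(pos,ang,st=None,tilt=None):
    """shift in tool mm & turn about tool z (deg) to TCP pos with tool y at world angle ang (deg), pointing down"""
    s=st or observe();q=s['eef_rot'];Rt=R.from_quat([q[1],q[2],q[3],q[0]])
    a=np.deg2rad(ang);y=np.array([np.cos(a),np.sin(a),0]);z=np.array([0,0,-1.]);x=np.cross(y,z)
    G=R.from_matrix(np.c_[x,y,z])
    print('t',round(s['time_s'],2),'pos',s['position'].round(1),'shift',Rt.inv().apply(np.array(pos)-s['position']).round(1),'turn',(Rt.inv()*G).as_rotvec(True).round(1))
E
python3 - <<'E'
from h import *
S,D=camera_info('scene'),camera_info('side');W=camera_info('wrist')
s=lambda u,v:np.array([250+u/5,145+v/5]);d=lambda u,v:np.array([230+u/5,175+v/5])
obs=[(S,(-60,-220,12),s(565,187)),(S,(-60,220,12),s(186,580)),(D,(-60,-220,12),d(672,181)),(D,(-60,220,12),d(218,373)),(D,(105,220,12),d(32,288))]
r=least_squares(lambda j:np.concatenate([proj(tow(j,p),c)[0]-u for c,p,u in obs]),[500,0,0])
print(r.x,r.fun.round(1));j=r.x
for n,a,b in (('tab',s(388,186),d(462,66)),('notch',s(330,384),d(398,256)),('h',s(355,228),d(450,140))): print(n,toj(j,tri([(S,a),(D,b)])[0]))
Rw=cv2.Rodrigues(W['rvec'])[0];c=-Rw.T@W['tvec']; st=observe();q=st['eef_rot'];Rt=R.from_quat([q[1],q[2],q[3],q[0]]).as_matrix()
print('cam in tool',Rt.T@(c-st['position']),'axes in tool\n',(Rt.T@Rw.T).round(2))
go([451,-10,290],90+np.degrees(j[2]))
E
```

```text
[ 5.07720666e+02 -2.30286337e+01 -1.34979074e-01] [ 1.1 -0.8  0.7  0.7 -0.  -2.  -0.8 -0.2 -0.8  0.1]
tab [-57.66904877   5.07243718 145.06262174]
notch [-44.51591813  49.10335674  25.99041806]
h [ -6.18752771 -42.00706524  68.33801745]
cam in tool [  74.21442337    1.15709123 -188.07870302] axes in tool
 [[ 0.   -0.96 -0.27]
 [ 1.    0.   -0.  ]
 [ 0.   -0.27  0.96]]
t 0.1 pos [305.9 656.8 196.3] shift [-413.  -543.4  -92.9] turn [ -0.1  -0.  -17.2]
```

Emit:
arm_command(motion=[[0,0,-47,0,0,0,1],[0,0,-47,0,0,0,1],[-30,-39,0,0,0,0,1],[-30,-39,0,0,0,0,1],[-30,-39,0,0,0,0,1],[-30,-39,0,0,0,0,1],[-30,-39,0,0,0,0,1],[-30,-39,0,0,0,0,1],[-30,-39,0,0,0,0,1],[-30,-39,0,0,0,0,1]])

```text
time_s: 1.35
position: [392.0, 271.3, 290.9]
eef_rot: [-0.0, 0.216, 0.976, -0.0]
wrist_force: [1.2, -0.2, 0.7]
opening: 93.2
grasp_force: 0.0
```

Emit:
arm_command(motion=[[-30,-39,0,0,0,0,1],[-30,-39,0,0,0,0,1],[-30,-39,0,0,0,0,1],[-30,-39,0,0,0,0,1],[-28,-38,0,0,0,0,1],[-25,-36,0,0,0,0,1],[0,0,0,0,0,-8.6,1],[0,0,0,0,0,-8.6,1],[0,0,0,0,0,0,1],[0,0,0,0,0,0,1]])

```text
time_s: 2.6
position: [451.6, -8.4, 291.0]
eef_rot: [-0.0, 0.069, 0.998, -0.0]
wrist_force: [0.1, -0.5, -0.0]
opening: 93.1
grasp_force: 0.0
```

```bash
python3 - <<'E'
from h import *
go([451,-10,290],82.3)
W=camera_info('wrist');im=get_image('wrist')[:,:,::-1];cv2.imwrite('pics/w1.png',im);np.save('w1.npy',np.r_[W['rvec'],W['tvec']])
cv2.imwrite('pics/w1v.png',cv2.resize(im,(800,500),interpolation=cv2.INTER_CUBIC))
E
```

```text
t 2.6 pos [451.6  -8.4 291. ] shift [ 0.3 -1.7  1. ] turn [-0.  -0.  -0.2]
```

View pics/w1v.png

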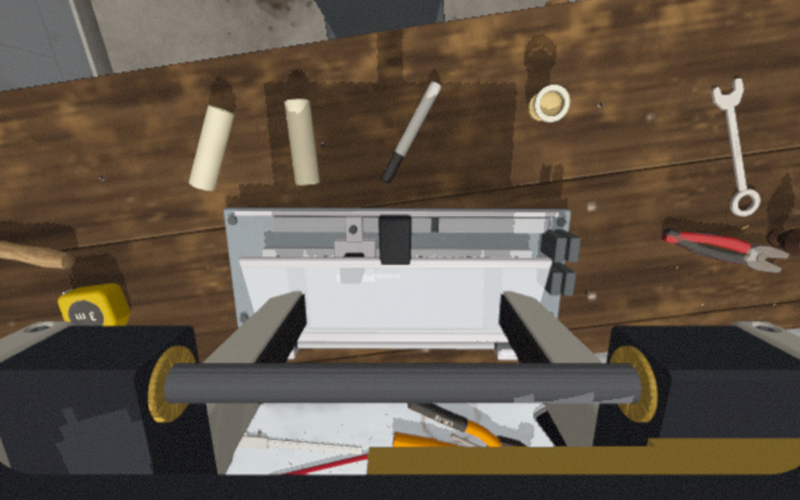

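The wrist view shows the jig square to the picture: base front corners at (228,209) and (572,209), tab at columns 380–411 and rows 215–264, notch at (434,225) and carriage nose at (353,230).

```bash
python3 - <<'E'
from h import *
S,D=camera_info('scene'),camera_info('side');w=np.load('w1.npy');W=dict(camera_info('wrist'),rvec=w[:3],tvec=w[3:])
s=lambda u,v:np.array([250+u/5,145+v/5]);d=lambda u,v:np.array([230+u/5,175+v/5]);k=lambda u,v:np.array([u,v])/1.25
obs=[(S,(-60,-220,12),s(565,187)),(S,(-60,220,12),s(186,580)),(D,(-60,-220,12),d(672,181)),(D,(-60,220,12),d(218,373)),(D,(105,220,12),d(32,288)),
(W,(-60,-220,12),k(226,209)),(W,(-60,220,12),k(572,209))]
def T(j,th,rr,y):return tow(j,(80-rr*np.cos(th),y,98+rr*np.sin(th)))
def f(p):
    j=p[:3];e=[proj(tow(j,q),c)[0]-u for c,q,u in obs]
    e+=[proj(T(j,p[3],164,0),W)[0]-k(395.5,215),proj(T(j,p[3],118,0),W)[0]-k(395.5,264),proj(T(j,p[3],141,0),S)[0]-s(388,186),proj(T(j,p[3],141,0),D)[0]-d(462,66)]
    return np.concatenate(e)
r=least_squares(f,[500,0,0,.2],loss='soft_l1');print(r.x,f(r.x).round(1))
j=r.x[:3];g=T(j,r.x[3],146,0)[0];print('grip',g,'tri tab',tri([(W,k(395.5,240)),(S,s(388,186)),(D,d(462,66))]))
print('notch tri',toj(j,tri([(W,k(434,225)),(S,s(330,384)),(D,d(398,256))])[0]),'on z24',toj(j,[*ray(W,k(434,225),24),24]),'sleeve nose',toj(j,[*ray(W,k(353,230),40),40]))
np.save('j.npy',r.x)
for p in (g+[0,0,40],g-[0,0,19]): go(p,90+np.degrees(j[2]))
E
```

```text
[ 5.08671989e+02 -2.13890573e+01 -1.37696548e-01  3.24544628e-01] [ 0.8 -0.5 -0.1  1.  -0.4 -1.8 -1.6 -0.1 -1.5  0.1 -2.9  0.   0.1 -0.2
 -0.2  0.4  0.2 -4.9 -1.  -0.3 -0.3 -0. ]
grip [450.84633021 -13.37595574 144.55607405] tri tab (array([457.08722782, -14.66315284, 142.46940429]), np.float64(1.4176267825248487))
notch tri [-42.36802958  45.33093421  24.33975074] on z24 [-41.7078915   45.64713366  24.        ] sleeve nose [-38.88201453 -52.87529753  40.        ]
t 2.65 pos [451.6  -8.4 291. ] shift [  0.   -5.1 106.4] turn [-0. -0. -0.]
t 2.65 pos [451.6  -8.4 291. ] shift [ -0.   -5.1 165.4] turn [-0. -0. -0.]
```

Emit:
arm_command(motion=[[0,-5,40,0,0,0,0],[0,0,45,0,0,0,0],[0,0,40,0,0,0,0],[0,0,30,0,0,0,0],[0,0,10,0,0,0,0],[0,0,0,0,0,0,-1],[0,0,0,0,0,0,-1],[0,0,0,0,0,0,-1],[0,0,0,0,0,0,-1],[0,0,0,0,0,0,-1]], force=25)

```text
time_s: 3.9
position: [451.3, -15.1, 127.0]
eef_rot: [0.001, 0.069, 0.998, -0.001]
wrist_force: [0.5, -7.8, -3.6]
opening: 28.2
grasp_force: 25.0
```

```bash
python3 - <<'E'
from h import *
p=np.load('j.npy');s=observe();q=toj(p[:3],s['position']+[0,0,19]);print(q)
r=np.hypot(80-q[0],q[2]-98);t0=np.arctan2(q[2]-98,80-q[0]);print(r,t0)
t=np.linspace(t0,1.57,17);X=80-r*np.cos(t);Z=98+r*np.sin(t)
print(np.c_[-np.diff(X),-np.diff(Z)].round(1).tolist())
E
```

```text
[-57.71778624  -1.59910804 146.00749264]
145.84549357790291 0.33542105334331507
[[-4.1, -10.5], [-4.9, -10.1], [-5.7, -9.7], [-6.4, -9.3], [-7.1, -8.7], [-7.7, -8.2], [-8.4, -7.5], [-8.9, -6.9], [-9.4, -6.2], [-9.9, -5.4], [-10.2, -4.6], [-10.6, -3.8], [-10.8, -3.0], [-11.0, -2.2], [-11.2, -1.3], [-11.2, -0.4]]
```

Emit:
arm_command(motion=[[-4,-0.2,-10.5,0,0,0,-1],[-5,0,-10,0,0,0,-1],[-5.5,0,-9.7,0,0,0,-1],[-6.5,0,-9.3,0,0,0,-1],[-7,0,-8.7,0,0,0,-1],[-7.7,0,-8.2,0,0,0,-1],[-8.4,0,-7.5,0,0,0,-1],[-9,0,-7,0,0,0,-1],[0,0,0,0,0,0,-1]])

```text
time_s: 5.03
position: [504.6, -22.7, 198.5]
eef_rot: [0.002, 0.069, 0.998, -0.001]
wrist_force: [2.2, -6.5, -0.7]
opening: 27.1
grasp_force: 25.0
```

Emit:
arm_command(motion=[[-9.4,0,-6,0,0,0,-1],[-10,0,-5.4,0,0,0,-1],[-10,0,-4.6,0,0,0,-1],[-10.6,0,-3.8,0,0,0,-1],[-10.8,0,-3,0,0,0,-1],[-11,0,-2,0,0,0,-1],[-11.2,0,-1.3,0,0,0,-1],[-11.2,0,-0.4,0,0,0,-1],[0,0,0,0,0,0,-1]])

```text
time_s: 6.15
position: [589.0, -34.9, 226.6]
eef_rot: [0.003, 0.069, 0.998, -0.001]
wrist_force: [0.4, -6.5, 11.3]
opening: 24.9
grasp_force: 25.4
```

```bash
python3 - <<'E'
from h import *
p=np.load('j.npy');s=observe();print(toj(p[:3],s['position']+[0,0,19]),s['opening'])
W=camera_info('wrist');im=get_image('wrist')[:,:,::-1];cv2.imwrite('pics/w2.png',im);np.save('w2.npy',np.r_[W['rvec'],W['tvec']])
cv2.imwrite('pics/w2v.png',cv2.resize(im,(800,500),interpolation=cv2.INTER_CUBIC))
E
```

```text
[ 81.36867418  -2.33090387 245.64474753] 24.92307038871138
```

View pics/w2v.png

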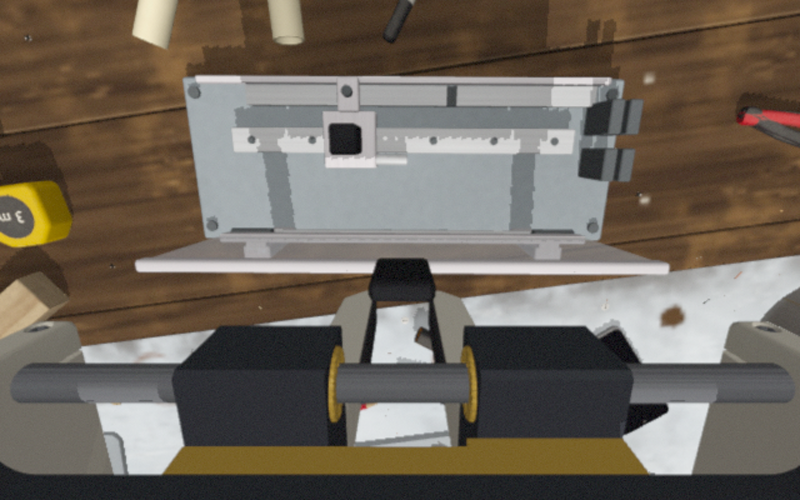

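The guard stands upright with the tab still held at (402,280). Handle top at (345,138), nose bolt at (346,91), notch at (451,96), base front corners at (184,79) and (622,80).

```bash
python3 - <<'E'
from h import *
w=np.load('w2.npy');W=dict(camera_info('wrist'),rvec=w[:3],tvec=w[3:]);w=np.load('w1.npy');V=dict(W,rvec=w[:3],tvec=w[3:])
k=lambda u,v:np.array([u,v])/1.25
j=np.load('j.npy')[:3]
def m(n,C,u,v,z,j=j):print(n,toj(j,[*ray(C,k(u,v),z),z]).round(1))
m('FR',W,184,79,12);m('FL',W,622,80,12);m('handle',W,345,138,87);m('saddleL',W,323,125,43);m('saddleR',W,376,125,43);m('notch',W,451,96,24);m('notchV',V,434,225,24);m('nose',W,346,91,40)
m('railR',W,234,140,28);m('railL',W,573,140,28)
n,e=tri([(W,k(451,96)),(V,k(434,225))]);print('notch tri',n,toj(j,n),e)
E
python3 - <<'E'
import cv2
a=cv2.imread('pics/w2.png')[50:150,230:390]
cv2.imwrite('pics/c3.png',cv2.resize(a,None,fx=5,fy=5,interpolation=cv2.INTER_CUBIC))
E
```

```text
FR [ -58.5 -217.8   12. ]
FL [-57.4 216.3  12. ]
handle [ -0.8 -49.3  87. ]
saddleL [-13.5 -76.1  43. ]
saddleR [-13.5 -26.1  43. ]
notch [-41.3  46.   24. ]
notchV [-41.7  45.6  24. ]
nose [-43.7 -53.6  40. ]
railR [  -0.3 -168.3   28. ]
railL [ -0.2 167.8  28. ]
notch tri [473.94205178  29.86880052  22.80153467] [-41.43695924  46.00559704  22.80153467] 0.16341839829715354
```

View pics/c3.png

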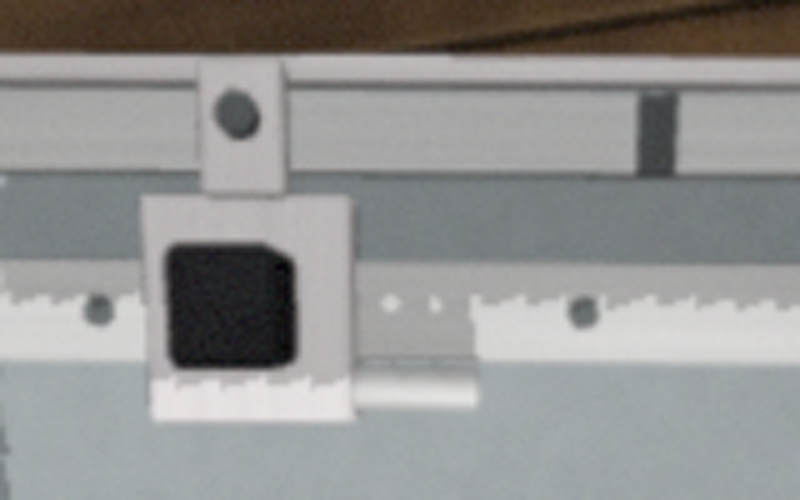

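The crop shows the saddle at columns 143–353, the handle's top centre near 225 and the notch centre at 657. That puts the carriage at jig y ≈ −51 and the notch at +46, about 97 mm of travel. I'll release the tab and go up.

Emit:
arm_command(motion=[[0,0,0,0,0,0,0.3],[0,0,0,0,0,0,0.3],[0,0,0,0,0,0,0.3],[0,0,-15,0,0,0,0.3],[0,0,-30,0,0,0,0.3],[0,0,-35,0,0,0,0.3],[0,0,0,0,0,0,0.3]])

```text
time_s: 7.08
position: [588.3, -32.3, 306.8]
eef_rot: [0.003, 0.068, 0.998, 0.0]
wrist_force: [-0.0, -1.7, -0.3]
opening: 60.4
grasp_force: 0.0
```

```bash
python3 - <<'E'
from h import *
j=np.load('j.npy')[:3];print(observe()['opening'])
for p in ((-1,-51,300),(-1,-51,51)): go(tow(j,p)[0],90+np.degrees(j[2]))
E
```

```text
60.36503436794623
t 7.08 pos [588.3 -32.3 306.8] shift [ 81.5 -51.    6.4] turn [0.1 0.3 0.1]
t 7.08 pos [588.3 -32.3 306.8] shift [ 82.8 -51.2 255.4] turn [0.1 0.3 0.1]
```

Move over the handle, part-way down, then look.

Emit:
arm_command(motion=[[40,-25,0,0,0.3,0,0.1],[41.5,-26,10,0,0,0,0.1],[0,0,45,0,0,0,0.1],[0,0,45,0,0,0,0.1],[0,0,30,0,0,0,0.1],[0,0,0,0,0,0,0.1]])

```text
time_s: 7.82
position: [497.0, -71.4, 172.0]
eef_rot: [-0.005, 0.068, 0.998, 0.0]
wrist_force: [0.5, -0.2, 0.9]
opening: 51.2
grasp_force: 0.0
```

```bash
python3 - <<'E'
from h import *
j=np.load('j.npy')[:3]
W=camera_info('wrist');np.save('w3.npy',np.r_[W['rvec'],W['tvec']]);im=get_image('wrist')[:,:,::-1];cv2.imwrite('pics/w3.png',im)
cv2.imwrite('pics/w3v.png',cv2.resize(im,(800,500),interpolation=cv2.INTER_CUBIC))
go(tow(j,(-1,-51,51))[0],90+np.degrees(j[2]))
E
```

```text
t 7.88 pos [498.1 -71.6 173.3] shift [ -3.5   0.2 122.3] turn [-0.  -0.4  0.1]
```

View pics/w3v.png

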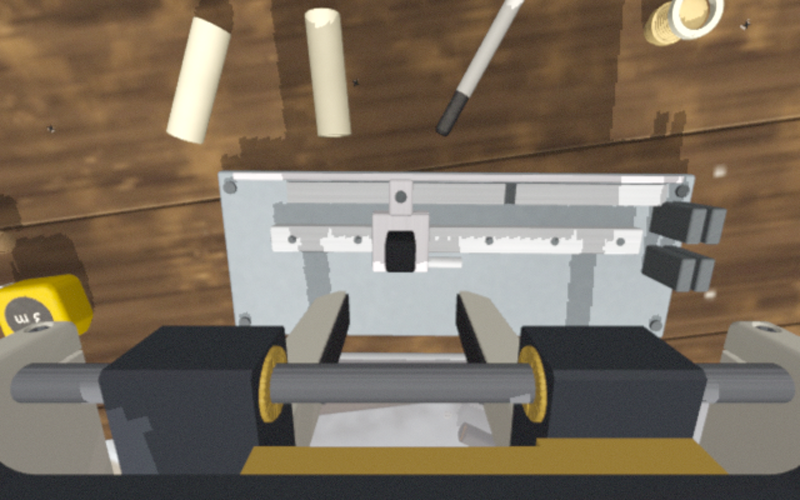

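The handle sits midway between the fingers at column 400. Saddle columns are 373–429, the nose bolt is at 401 and the notch is at (510.5,193).

```bash
python3 - <<'E'
from h import *
w=np.load('w3.npy');W=dict(camera_info('wrist'),rvec=w[:3],tvec=w[3:])
k=lambda u,v:np.array([u,v])/1.25
j=np.load('j.npy')[:3]
def m(n,C,u,v,z,j=j):print(n,toj(j,[*ray(C,k(u,v),z),z]).round(1))
m('FR',W,219,173,12);m('FL',W,694,176,12);m('handle',W,400,250,87);m('sR',W,373,215,43);m('sL',W,429,215,43);m('nose',W,401,197,40);m('notch',W,510.5,193,24)
m('railR',W,271.5,240,28);m('railL',W,642,240,28)
E
```

```text
FR [ -58.8 -218.    12. ]
FL [-57.  217.4  12. ]
handle [ -5.7 -51.7  87. ]
sR [-25.3 -75.1  43. ]
sL [-25.4 -27.1  43. ]
nose [-40.4 -51.1  40. ]
notch [-42.4  46.9  24. ]
railR [   0.3 -169.6   28. ]
railL [ -0.4 169.2  28. ]
```

Emit:
arm_command(motion=[[-2,0,40,0,-0.4,0,0.1],[0,0,40,0,0,0,0.1],[0,0,28,0,0,0,0.1],[0,0,13,0,0,0,0.1],[0,0,0,0,0,0,-1],[0,0,0,0,0,0,-1],[0,0,0,0,0,0,-1],[0,0,0,0,0,0,-1],[0,0,0,0,0,0,-1]], force=25)

```text
time_s: 9.0
position: [501.3, -72.1, 53.7]
eef_rot: [0.002, 0.068, 0.998, -0.0]
wrist_force: [-0.9, -1.2, 8.8]
opening: 23.6
grasp_force: 25.0
```

```bash
python3 - <<'E'
from h import *
j=np.load('j.npy')[:3];s=observe();print(toj(j,s['position']))
go(tow(j,(0,46.5,51))[0],90+np.degrees(j[2]))
E
```

```text
[ -0.3230432  -51.27384097  53.6813258 ]
t 9.0 pos [501.3 -72.1  53.7] shift [-0.5 97.8  2.7] turn [0.  0.2 0.1]
```

Gripped. I'll slide 86 mm, then check.

Emit:
arm_command(motion=[[0,6,0,0,0,0,-1],[0,12,0,0,0,0,-1],[0,14,0,0,0,0,-1],[0,14,0,0,0,0,-1],[0,14,0,0,0,0,-1],[0,12,0,0,0,0,-1],[0,9,0,0,0,0,-1],[0,5,0,0,0,0,-1],[0,0,0,0,0,0,-1],[0,0,0,0,0,0,-1]])

```text
time_s: 10.25
position: [513.7, 13.9, 53.7]
eef_rot: [0.002, 0.068, 0.998, 0.0]
wrist_force: [1.3, 1.3, 6.4]
opening: 23.9
grasp_force: 25.0
```

```bash
python3 - <<'E'
from h import *
j=np.load('j.npy')[:3];s=observe();print(toj(j,s['position']),s['wrist_force'],s['opening'])
W=camera_info('wrist');np.save('w4.npy',np.r_[W['rvec'],W['tvec']]);im=get_image('wrist')[:,:,::-1];cv2.imwrite('pics/w4.png',im)
cv2.imwrite('pics/w4v.png',cv2.resize(im[60:180,220:380],None,fx=5,fy=5,interpolation=cv2.INTER_CUBIC))
E
```

```text
[ 0.16548905 35.66054826 53.68956847] [1.32217536 1.30899123 6.35410321] 23.871172787066314
```

View pics/w4v.png

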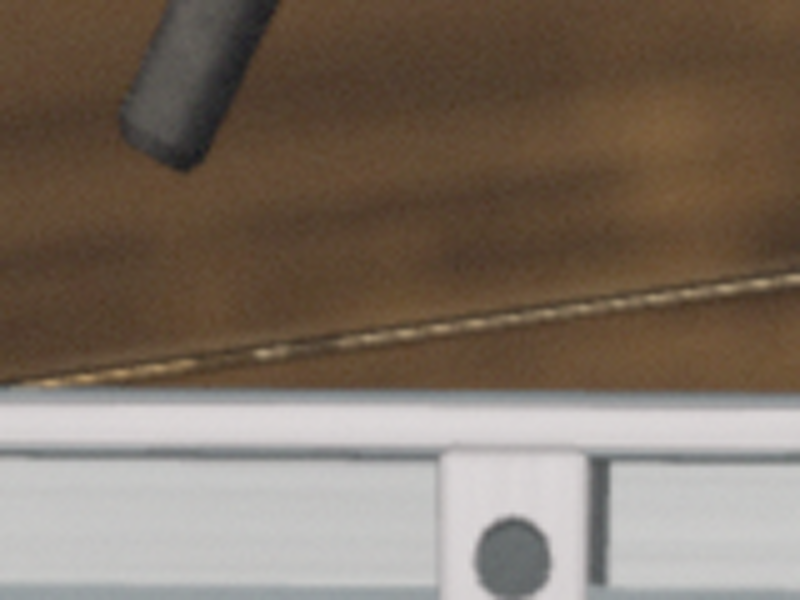

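The nose spans columns 440–588 with its bolt at 512, and the notch's far edge shows at 608.

```bash
python3 - <<'E'
from h import *
w=np.load('w4.npy');W=dict(camera_info('wrist'),rvec=w[:3],tvec=w[3:]);j=np.load('j.npy')[:3]
for n,u,z in (('notch far edge',608,24),('noseL',440,36),('noseR',588,36),('bolt',512,40)):
    uv=np.array([220+u/5,60+520/5]);print(n,toj(j,[*ray(W,uv,z),z]).round(2))
# notch visible edges in w2: width
w=np.load('w2.npy');W=dict(W,rvec=w[:3],tvec=w[3:])
for u in (638,678):print(toj(j,[*ray(W,np.array([230+u/5,50+130/5]),24),24]).round(2))
E
```

```text
notch far edge [-42.19  51.3   24.  ]
noseL [-43.93  27.28  36.  ]
noseR [-43.97  47.72  36.  ]
bolt [-44.54  37.21  40.  ]
[-42.18  42.1   24.  ]
[-42.17  51.81  24.  ]
```

Emit:
arm_command(motion=[[0,3,0,0,0,0,-1],[0,3,0,0,0,0,-1],[0,0,0,0,0,0,-1],[0,0,0,0,0,0,-1]])

```text
time_s: 10.8
position: [514.7, 20.3, 53.7]
eef_rot: [0.003, 0.067, 0.998, 0.001]
wrist_force: [1.0, 2.9, 6.7]
opening: 23.5
grasp_force: 25.0
```

Emit:
arm_command(motion=[[0,1,0,0,0,0,-1],[0,0,0,0,0,0,-1],[0,0,0,0,0,0,-1]])

```text
time_s: 11.18
position: [514.8, 21.3, 53.7]
eef_rot: [0.002, 0.067, 0.998, 0.001]
wrist_force: [2.5, 3.1, 5.4]
opening: 23.9
grasp_force: 25.0
```

Emit:
arm_command(motion=[[0,1,0,0,0,0,-1],[0,0,0,0,0,0,-1],[0,0,0,0,0,0,-1]])

```text
time_s: 11.55
position: [514.9, 22.5, 53.7]
eef_rot: [0.002, 0.067, 0.998, 0.001]
wrist_force: [2.2, 3.4, 6.1]
opening: 23.4
grasp_force: 25.0
```

Emit:
arm_command(motion=[[0,1,0,0,0,0,-1],[0,0,0,0,0,0,-1],[0,0,0,0,0,0,-1]])

```text
time_s: 11.92
position: [515.0, 22.9, 53.7]
eef_rot: [0.002, 0.068, 0.998, 0.0]
wrist_force: [1.5, 1.9, 6.0]
opening: 23.8
grasp_force: 25.0
```

Emit:
arm_command(motion=[[0,1,0,0,0,0,-1],[0,0,0,0,0,0,-1],[0,0,0,0,0,0,-1]])

```text
time_s: 12.3
position: [515.0, 23.0, 53.7]
eef_rot: [0.002, 0.068, 0.998, 0.0]
wrist_force: [0.0, -1.0, 5.6]
opening: 23.7
grasp_force: 25.0
```

Emit:
arm_command(motion=[[0,1,0,0,0,0,-1],[0,0,0,0,0,0,-1],[0,0,0,0,0,0,-1]])

```text
time_s: 12.68
position: [515.1, 23.3, 53.7]
eef_rot: [0.002, 0.068, 0.998, -0.0]
wrist_force: [1.2, -4.0, 6.0]
opening: 23.9
grasp_force: 25.0
```

```bash
python3 - <<'E'
from h import *
j=np.load('j.npy')[:3]
a=[]
for i in range(6):
    get_image('side');s=observe();a.append(np.r_[toj(j,s['position']),s['wrist_force']])
print(np.mean(a,0).round(2),np.std(a,0).round(2))
E
```

```text
[ 0.2  45.12 53.69  1.17 -3.96  6.28] [0.02 0.01 0.01 0.27 0.51 0.47]
```

Over the last 2 mm commanded, the position hardly moved (22.9→23.3) while the force went from +3.4 to −4 N, so the ball is seated. I'll back off 1 mm to unload it, then check with a picture.

Emit:
arm_command(motion=[[0,-1,0,0,0,0,-1],[0,0,0,0,0,0,-1],[0,0,0,0,0,0,-1],[0,0,0,0,0,0,-1],[0,0,0,0,0,0,-1]])

```text
time_s: 13.6
position: [515.0, 23.1, 53.7]
eef_rot: [0.002, 0.068, 0.998, 0.0]
wrist_force: [1.4, -0.8, 6.1]
opening: 23.6
grasp_force: 25.0
```

```bash
python3 - <<'E'
from h import *
j=np.load('j.npy')[:3];s=observe();print(toj(j,s['position']),s['wrist_force'])
im=get_image('wrist')[:,:,::-1];im2=get_image('side')[:,:,::-1]
f=lambda i:cv2.resize(i,(800,300),interpolation=cv2.INTER_CUBIC)
cv2.imwrite('pics/w5v.png',np.vstack([f(im[120:195,220:420]),f(im2[160:250,200:440])]))
E
```

```text
[ 0.19188572 44.91783102 53.6837566 ] [ 1.39226777 -0.77720418  6.09046036]
```

View pics/w5v.png

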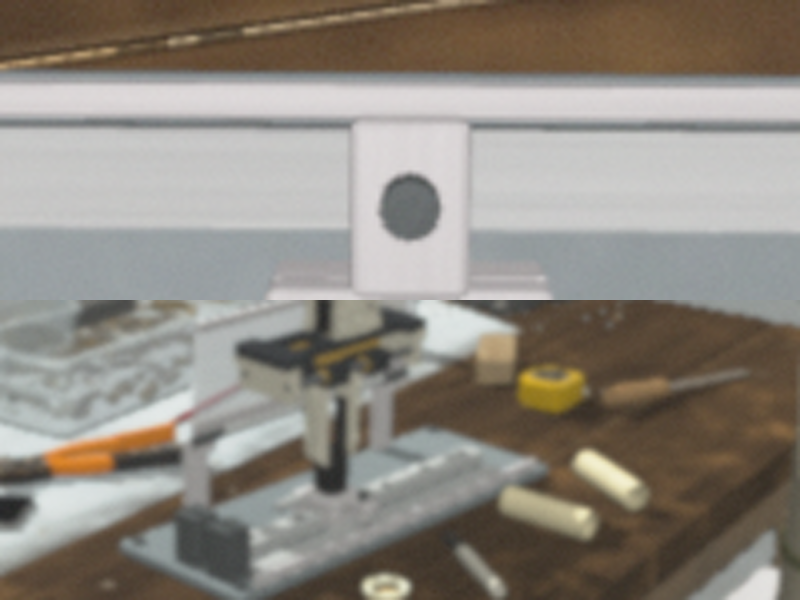

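The nose (columns 352–470) now covers the notch. The guard still stands, the loose things lie where they were, and the force signature shows the ball seated.

```bash
python3 -c "
from plant import *
print(hand_in())"
```

```text
the job is handed in; nothing more can be done
None
```

I handed the job in at about 14 s with the guard upright and the carriage gripped at rest in the notch. The seating is judged from the detent force, since the nose hides the notch, and the loose things lay undisturbed in the last picture.

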